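# Check the tray corner with the square

## Task

Pick up the metal assembly square by its black knob, lower it inside the corner of the wooden tray and press it gently into the corner, so that its two faces bear flush on both boards at once, and keep it pressed there for about two seconds. Then stand it down gently on the middle of the white chopping board on the hob and let go. Never push or knock the boards hard, and leave everything else where it is.

Things in the scene. Friction and masses are not known exactly. Their poses are not given: they have to be found in the camera images.
- square_knob (a point): Centre of the upright round black knob (18 mm across, grip from 13 to 75 mm above the underside) of the loose metal assembly square, 0.22 kg. This point is 52 mm above the square's underside; z up, x and y along the square's two bars. The square is a rigid right angle of aluminium bars, 10 mm thick and 28 mm high, on a thin plate; it starts standing flat on the worktop.
- square_heel (a point): Underside of the square where its two outer working faces would meet: 32 mm in +x and 32 mm in +y from the knob's axis, same axes as the knob. One working face is upright with normal +x (flat from 12 to 90 mm from here along -y), the other upright with normal +y (flat from 12 to 90 mm from here along -x). The heel itself is cut away.
- tray_base: Plywood bottom panel of the tray corner, 6 mm thick, 166 x 166 mm, fixed to the worktop. Origin at the nominal inside corner, on the panel's underside (worktop level), z up; the free area of the panel extends 150 mm from here to -x and 150 mm to -y. Pressed home, the square has the same x and y directions as the panel.
- tray_corner (a point): Nominal inside corner of the two fixed light wood boards on the panel, at the panel's upper side; panel's axes. Boards: 16 mm thick, tops 30 mm above here, parallel to the axes. Back board along y, inside face (normal -x) nominally at x = 0; side board along x, inside face (normal -y) nominally at y = 0. Set by hand: each face really lies up to 4 mm to either side of that.
- chopping_board: Loose white chopping board, 230 (x) x 340 (y) x 11 mm, lying flat on the black hob glass (6 mm above the worktop). Origin at the centre of its underside, z up.
- tuna_tin: Bystander, to be left alone: short round tin, 87 across, 40 high mm; origin at the centre of its underside.
- jam_jar: Bystander, to be left alone: jar with yellow lid, 71 across, 110 high mm; origin at the centre of its underside.
- mug_1: Bystander, to be left alone: cream mug, 78 across, 100 high mm; origin at the centre of its underside.
- tape_roll: Bystander, to be left alone: roll of brown tape lying flat, 103 across, 25 high mm; origin at the centre of its underside.
- scissors: Bystander, to be left alone: scissors lying flat, 87x199x9 mm; origin at the centre of its underside.
- marker: Bystander, to be left alone: marker pen lying flat, 135 long mm; origin at the centre of its underside.
- salt_shaker: Bystander, to be left alone: salt shaker, 44 across, 90 high mm; origin at the centre of its underside.

How it is judged (in metres and radians):
On the way:
1. the square, held in the fingers inside the tray corner, bears flush and upright on the back board and the side board at once, 3 N or more on each, for a second (contact force between square and tray_back above 3 N and contact force between square and tray_side above 3 N and angle between the x axis of square_knob and the x axis of tray_base, either way round below 0.02 rad and angle between square_knob's own z axis and vertical below 0.05 rad and x of square_knob in the frame of tray_base between -0.042 and -0.022 m and y of square_knob in the frame of tray_base between -0.042 and -0.022 m and z of square_knob in the frame of tray_base below 0.076 m and contact force between the fingers and square above 1 N), for 1 s.
At the end, for the whole second after the job is handed in: The square stands upright (within 3 degrees), at rest and released, on the chopping board, its knob within 50 mm of the middle of the board (horizontal distance between square_knob and chopping_board below 0.05 m and angle between each of square_knob, chopping_board's own z axis and vertical below 0.05 rad and z of square_knob in the frame of chopping_board between 0.058 and 0.068 m and contact force between square and chopping_board above 0.5 N and linear speed of square below 0.02 m/s); the robot touches nothing.
It fails at once if the square presses or knocks a board with more than 40 N (contact force between square and tray_back above 40 N or contact force between square and tray_side above 40 N).
It fails at once if the square is dropped or slammed on the chopping board (more than 60 N) (contact force between square and chopping_board above 60 N).
It fails at once if the gripper pushes on a tray board with more than 15 N (contact force between any of the arm, the fingers and tray_back above 15 N or contact force between any of the arm, the fingers and tray_side above 15 N).
It fails at once if the chopping board is moved by more than 20 mm (distance of chopping_board from where it was at the start of the episode above 0.02 m).
It fails at once if a bystander is moved by more than 20 mm (distance of any of tuna_tin, jam_jar, mug_1, tape_roll, scissors, marker, salt_shaker from where it was at the start of the episode above 0.02 m).
It also fails if it takes over 61 s, if anything falls off the work surface, if the arm or the gripper's body presses on something with over 40 N, if the wrist force passes 120 N, or if a joint passes its speed limit or range.

## Robot

A 6-joint arm with a two-finger parallel gripper is mounted at the origin on a cart in front of the work surface, level with it; the furniture and walls round the work are solid. World frame = base frame: x ahead of the robot, y to its left, z up, the work surface at z = 0. Lengths are in m, angles in degrees, forces in N, time in s.
With the tool pointing down it reaches from about 0.25 to 0.725 m from the base axis. Payload 9.7 kg.
Tool frame: the origin (TCP) lies at the centre of the arm's flange, where the gripper is bolted on; the fingertips stand 173 mm ahead of it and the grasp point (between the pads) lies 155 mm ahead of it; z points along the fingers, y is the line along which they close (so a half turn about z gives the same grasp; the last joint's range is limited). The gripper opens to 85 mm and grips with 20 to 120 N. Pads are 22 mm wide; open, the fingers measure 114 mm over their backs; the gripper's body (76 mm by 85 mm) begins 54 mm behind the grasp point. The pads swing forward as they close: fully open they stand 13 mm farther back than shut.
Start: joints at [63.426, 4.979, 10.078, 95.1, 0, 90], TCP at [0.246, 0.492, 0.405] pointing down, gripper open.
Joint ranges: [-179.16, 179.16], [-48.56, 103.87], [-65.8, 70.77], [-126.05, 130.52], [-82.76, 87.17], [-180, 180]. Speed limits (degrees/s): [127.2, 127.2, 147.25, 180, 180, 180].

## Interface

Orientations are given as [roll, pitch, yaw] about the fixed x, y, z axes, in that order (R = Rz(yaw) Ry(pitch) Rx(roll)).
In Python, from workcell import monitor, camera, get_calibration, bot gives the robot as it stands.
- The arm moves only by the tool carry_out, never from a script. Its argument "targets" is text: rows parted by semicolons, each of 7 numbers parted by spaces: the shift along the tool's x, y, z in units of 0.04 m (1.0 is 0.04 m), then the turn, a rotation vector about the tool's x, y, z in units of 0.1 rad (1.0 is 0.1 rad), then the opening, from -1 (shut) to 1 (fully open), so that 0 is half open. A call has exactly 8 rows; each row shifts and turns the commanded pose from where the row before left it, along the tool's axes as they then stand; what a row does not reach is not made up. A row lasts 1/12 s, in which the tool goes at most 41.7 mm and 7.16 degrees, less where a joint would pass 70% of its speed; a pose out of reach is approached as far as the arm can. A call with a number of a shift or a turn outside -1 to 1 is refused whole. A call with a gripper value outside its range is refused whole. The fingers move at their own pace and stop on an object; "newtons" is the grip in N (left out, the last holds). Time passes only in rows, so rows that do not move let the fingers close, or fill a call up. It gives the time, the measured TCP pose, the force, the opening and the grip force at its end, in the units of the state.
- monitor.get_obs(): the state, without advancing time (a new reading comes with each control period).
- camera(name): name is "side" or "top"; returns the picture (420x560x3 uint8, red, green, blue); there is no depth.
- get_calibration(name): a dict with "fx", "fy", "cx", "cy" (pixels), "view" (4x4, takes a point from world to camera coordinates). Camera axes: x right, y down, z forward; pixel columns grow to the right and rows downward; lengths in m; the calibration is good to about 2 mm. A picture is of the moment at which its call begins. get_calibration takes no time and is no camera call.
- bot.job_done(): hands the job in; it is judged then, once.
The state is a dict: "time": time; "q": joint angles; "qd": joint speeds; "joint_efforts": joint torques, N m; "ee_pos": TCP position; "tcp_rot": TCP orientation; "wrist_force": force on the tool from outside, world axes, zero at the start; "torque": the same for the moment, N m; "opening": finger opening in m; "grasp_force": force on a finger pad.
Only numpy, scipy, OpenCV 4.12 (cv2) and the standard library are available. Lean on these libraries where they do the work, as an engineer would, in place of code of your own. Each camera call takes 0.05 s, during which the arm holds its last target. There are 200 camera calls.

## Working session

There is one attempt and no reset: what is moved stays moved. The work goes in short steps, Python scripts to look and compute and a tool call to move; the robot and the scene stay as the last step left them, time stands still between calls to the robot, and variables do not carry over. Pictures are saved under pics/ and viewed, at most 10 in all, crops included, and the job is handed in when it is done.

Besides the shell and the picture viewer there is one more tool, called after ">>>" as a command line: name --argument value ..., lists and objects as JSON in quotes. carry_out: Moves the arm, as the interface text tells. Shifts and turns lie within -1 to 1; 1 stands for 0.04 m of shift or 0.1 rad of turn. Its arguments: {"type":"object","properties":{"targets":{"type":"string"},"newtons":{"type":"number"}},"required":["targets"]}

```bash
mkdir -p pics; python3 - <<'E'
from workcell import monitor,camera,get_calibration
import cv2,numpy as np
np.set_printoptions(suppress=True,precision=4)
print(monitor.get_obs())
for n in("top","side"):
    im=camera(n); cv2.imwrite(f"pics/{n}0.png",im[...,::-1]); c=get_calibration(n); print(n,c)
E
```

```text
{'time': 0.0, 'q': array([63.4259,  5.0114, 10.034 , 95.0996,  0.0008, 90.0023]), 'qd': array([-0.1268, -0.0555,  0.0768,  0.0581, -0.0259, -0.087 ]), 'joint_efforts': array([ -0.0012, -52.0383,  46.4809,   0.0161,  -0.0001,  -0.    ]), 'ee_pos': array([0.246 , 0.4919, 0.404 ]), 'tcp_rot': array([-179.923 ,   -0.0008,  153.4237]), 'wrist_force': array([-0.1025,  0.2604, -0.2762]), 'torque': array([-0.038 , -0.0137,  0.0157]), 'grasp_force': 0.0, 'opening': 0.0853183349597364}
top {'fx': 465.3823066100022, 'fy': 465.3823066100022, 'cx': 281.0972506082094, 'cy': 215.59444404225673, 'view': array([[-0.0217, -0.9998, -0.0027,  0.0656],
       [-0.9973,  0.0219, -0.0704,  0.5466],
       [ 0.0704,  0.0011, -0.9975,  1.4192],
       [ 0.    ,  0.    ,  0.    ,  1.    ]])}
side {'fx': 463.0469542849186, 'fy': 463.0469542849186, 'cx': 280.89994248877696, 'cy': 217.58595746691728, 'view': array([[ 0.4441, -0.8959,  0.011 , -0.1999],
       [-0.4253, -0.2216, -0.8775,  0.2842],
       [ 0.7886,  0.385 , -0.4795,  1.1378],
       [ 0.    ,  0.    ,  0.    ,  1.    ]])}
```

View pics/top0.png

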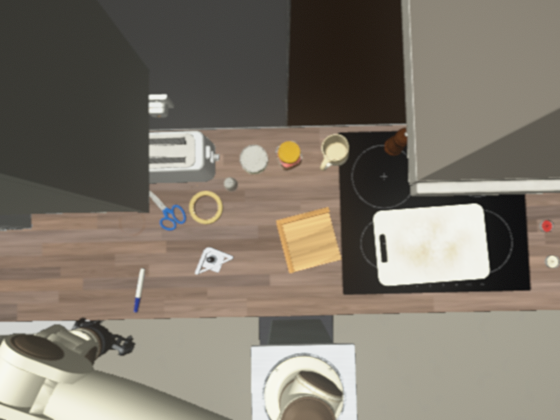

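View pics/side0.png

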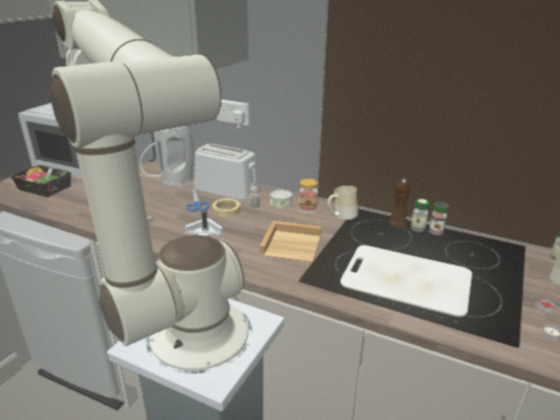

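The top view shows the square near (212,259), the tray near (308,240) with boards probably on its left and far edges, and the white board centred near (432,245). In the side view the knob is near (204,215). I'll zoom in on these.

```bash
cat > h.py <<'E'
import numpy as np,cv2
from workcell import monitor,camera,get_calibration
np.set_printoptions(suppress=True,precision=4)
def ray(n,uv,z):
    c=get_calibration(n);V=c["view"];R,t=V[:3,:3],V[:3,3]
    d=R.T@np.array([(uv[0]-c["cx"])/c["fx"],(uv[1]-c["cy"])/c["fy"],1]);o=-R.T@t
    return o+d*(z-o[2])/d[2]
def proj(n,p):
    c=get_calibration(n);V=c["view"];q=V[:3,:3]@np.asarray(p,float)+V[:3,3]
    return np.array([c["fx"]*q[0]/q[2]+c["cx"],c["fy"]*q[1]/q[2]+c["cy"]])
E
python3 - <<'E'
import cv2,numpy as np
t=cv2.imread("pics/top0.png");s=cv2.imread("pics/side0.png")
def c(i,x,y,w,h,k):return cv2.resize(i[y:y+h,x:x+w],(w*k,h*k),interpolation=cv2.INTER_CUBIC)
a=np.hstack([c(t,190,238,50,37,8),c(t,270,200,50*1,37,8)])
cv2.imwrite("pics/z1.png",np.vstack([np.hstack([c(t,190,240,50,40,8),c(s,180,200,50,40,8)]),np.hstack([c(t,270,200,80,80,5)[:300*1+75][:280],c(s,255,215,80,56,5)])]))
E
```

```text
(no output)
```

View pics/z1.png

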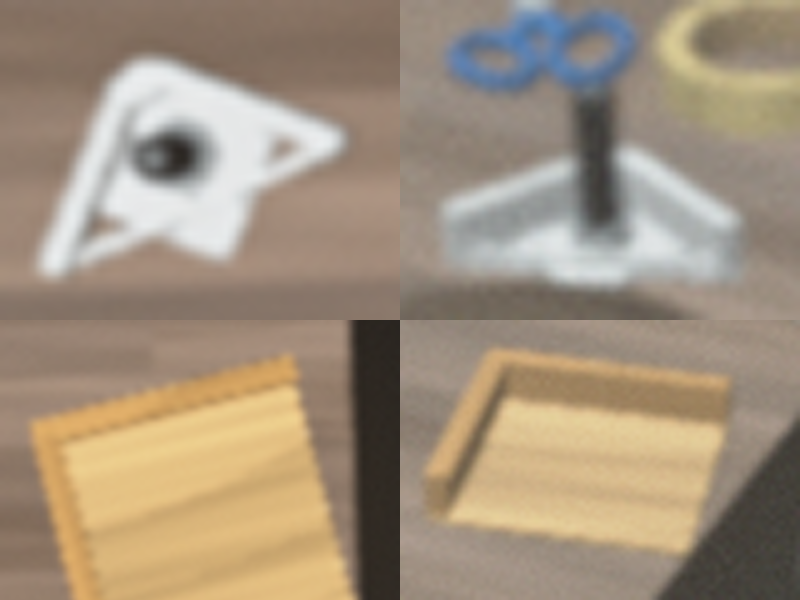

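The top view shows the square's heel at about (207,247), with bars running to (232,257) and (196,274) and the knob at (211,259). The tray corner is upper left: outer corner at (276,220), back board running to (329,207). Next I'll refine the edges to subpixel accuracy.

```bash
cat >> h.py <<'E'
def refine(img,p0,p1,half=3,n=40,marg=.1):
    "subpixel edge line near p0-p1; returns two endpoints on the fitted line"
    g=cv2.GaussianBlur(img.astype(np.float32),(0,0),.7)
    p0,p1=np.array(p0,float),np.array(p1,float);d=p1-p0;nn=np.array([-d[1],d[0]])/np.hypot(*d)
    off=np.arange(-half,half+.01,.25);pts=[]
    for s in np.linspace(marg,1-marg,n):
        q=p0+s*d+off[:,None]*nn
        v=cv2.remap(g,q[:,0].astype(np.float32)[None],q[:,1].astype(np.float32)[None],1)[0]
        m=np.linalg.norm(np.gradient(v,axis=0),axis=1);m[m<.6*m.max()]=0
        pts.append(p0+s*d+(m*off).sum()/m.sum()*nn)
    l=cv2.fitLine(np.float32(pts),cv2.DIST_HUBER,0,.01,.01).ravel();u,c=l[:2],l[2:]
    return [c+u*((p-c)@u) for p in(p0,p1)]
def line(n,img,p0,p1,z,**k):
    a,b=[ray(n,q,z)[:2] for q in refine(img,p0,p1,**k)];d=b-a
    return a,b,np.degrees(np.arctan2(d[1],d[0]))
E
python3 - <<'E'
from h import *
t=cv2.imread("pics/top0.png")[...,::-1];s=cv2.imread("pics/side0.png")[...,::-1]
def X(a,b):
    (p,q,_),(r,w,_)=a,b
    k=np.linalg.solve(np.c_[q-p,-(w-r)],r-p);return p+k[0]*(q-p)
print("tray")
L={}
for nm,args in dict(back_t=("top",t,(276.4,220.4),(328.6,206.6),.036),side_t=("top",t,(276.4,220.4),(287.5,268),.036),right_t=("top",t,(331,216),(340,255),.006),
  back_s=("side",s,(272.6,221),(321.4,227.),.036),side_s=("side",s,(272.6,221),(261,246),.036),front_s=("side",s,(265,255),(313,261.4),.006)).items():
    L[nm]=line(*args);print(nm,*L[nm])
print(X(L["back_t"],L["side_t"]),X(L["back_s"],L["side_s"]))
print("square")
for nm,args in dict(x_t=("top",t,(211,248.2),(232,255.5),.028),y_t=("top",t,(203.7,251),(195,272.5),.028),
  x_s=("side",s,(209,219),(222,227),.028),y_s=("side",s,(186,226),(200.5,219),.028)).items():
    L[nm]=line(*args,half=2);print(nm,*L[nm])
print(X(L["x_t"],L["y_t"]),X(L["x_s"],L["y_s"]))
print("knob",ray("top",(210.8,259.3),.075),ray("side",(204.1,212),.075))
B=[(376,207),(488,204),(490,279),(379,285)]
L=[line("top",t,B[i],B[(i+1)%4],.017,half=4,marg=.2) for i in range(4)]
for l in L:print(*l)
C=np.array([X(L[i-1],L[i]) for i in range(4)]);print(C,C.mean(0))
E
```

```text
tray
back_t [0.534  0.0687] [ 0.5714 -0.0921] -76.90944351531667
side_t [0.5314 0.072 ] [0.3871 0.0377] -166.64923136820934
right_t [ 0.5421 -0.0953] [ 0.4239 -0.1312] -163.11739278524985
back_s [0.5285 0.0708] [ 0.5629 -0.0924] -78.09069118763233
side_s [0.5231 0.0571] [0.3727 0.0312] -170.2147500296896
front_s [0.3749 0.0179] [ 0.4112 -0.1284] -76.07925355331214
[0.5332 0.0724] [0.531  0.0585]
square
x_t [0.4538 0.2695] [0.4283 0.2063] -112.04690080202481
y_t [0.4451 0.2955] [0.38   0.3219] 157.9581502909509
x_s [0.4605 0.2797] [0.4301 0.209 ] -113.28221248907145
y_s [0.3796 0.3197] [0.4427 0.3058] -12.371477081129248
[0.4617 0.2888] [0.4693 0.3   ]
knob [0.4191 0.264  0.075 ] [0.4171 0.2686 0.075 ]
[ 0.5574 -0.2413] [ 0.5762 -0.5878] -86.89968102594464
[ 0.5689 -0.5727] [ 0.3394 -0.5823] -177.5979589253274
[ 0.3432 -0.5817] [ 0.3253 -0.2415] 93.01159529381125
[ 0.329  -0.2475] [ 0.5673 -0.2295] 4.302994270422115
[[ 0.5568 -0.2303]
 [ 0.5753 -0.5724]
 [ 0.3433 -0.5821]
 [ 0.3257 -0.2477]] [ 0.4503 -0.4081]
```

>>> carry_out --targets "-0.79 -0.38 0.2 0 0 0 1;-0.79 -0.38 0.2 0 0 0 1;-0.79 -0.38 0.2 0 0 0 1;-0.79 -0.38 0.2 0 0 0 1;-0.79 -0.38 0.2 0 0 0 1;-0.79 -0.38 0.2 0 0 0 1;-0.79 -0.38 0.2 0 0 0 1;-0.79 -0.38 0.2 0 0 0 1" --newtons 30

```text
time: 0.77
ee_pos: [0.4184, 0.2685, 0.3401]
tcp_rot: [-180.0, -0.0, 153.4]
wrist_force: [1.1, 1.3, 0.1]
opening: 0.0853
grasp_force: 0.0
```

>>> carry_out --targets "0 0 0 0 0 0.88 1;0 0 0 0 0 0.88 1;0 0 0 0 0 0.88 1;0 0 0 0 0 0.88 1;0 0 0 0 0 0.88 1;0 0 0 0 0 0.88 1;0 0 0 0 0 0.88 1;0 0 0 0 0 0.88 1"

```text
time: 1.43
ee_pos: [0.4177, 0.27, 0.3403]
tcp_rot: [-180.0, 0.0, 112.8]
wrist_force: [-0.2, 0.4, -1.1]
opening: 0.0859
grasp_force: 0.0
```

>>> carry_out --targets "0 0 0.5 0 0 0 1;0 0 0.5 0 0 0 1;0 0 0.5 0 0 0 1;0 0 0.5 0 0 0 1;0 0 0.5 0 0 0 1;0 0 0.4 0 0 0 1;0 0 0.3 0 0 0 1;0 0 0 0 0 0 1"

```text
time: 2.1
ee_pos: [0.417, 0.2696, 0.21]
tcp_rot: [-179.8, 0.0, 113.1]
wrist_force: [-0.8, 0.6, 0.4]
opening: 0.0852
grasp_force: 0.0
```

>>> carry_out --targets "0 0 0 0 0 0 0;0 0 0 0 0 0 -0.2;0 0 0 0 0 0 -0.4;0 0 0 0 0 0 -0.5;0 0 0 0 0 0 -0.6;0 0 0 0 0 0 -0.7;0 0 0 0 0 0 -0.8;0 0 0 0 0 0 -1" --newtons 30

```text
time: 2.77
ee_pos: [0.4179, 0.2702, 0.2134]
tcp_rot: [179.9, -0.0, 113.1]
wrist_force: [-0.0, -0.7, 5.5]
opening: 0.0171
grasp_force: 29.2
```

>>> carry_out --targets "0 0 0 0 0 0 -1;0 0 0 0 0 0 -1;0 0 0 0 0 0 -1;0 0 0 0 0 0 -1;0 0 0 0 0 0 -1;0 0 0 0 0 0 -1;0 0 0 0 0 0 -1;0 0 0 0 0 0 -1"

```text
time: 3.43
ee_pos: [0.4179, 0.2702, 0.2134]
tcp_rot: [179.9, -0.0, 113.1]
wrist_force: [0.4, -0.3, 4.5]
opening: 0.0171
grasp_force: 29.2
```

```bash
python3 - <<'E'
from h import *
print(monitor.get_obs())
t=camera("top");s=camera("side");cv2.imwrite("pics/t1.png",t[...,::-1]);cv2.imwrite("pics/s1.png",s[...,::-1])
f=lambda i,x,y:cv2.resize(i[y:y+60,x:x+80],(400,300),interpolation=2)
cv2.imwrite("pics/z2.png",np.hstack([f(t,170,225),f(s,170,185)])[...,::-1])
E
```

```text
{'time': 3.4333, 'q': array([ 32.8823,  -1.4756, -17.7394,  73.6624,  -0.003 ,  99.7916]), 'qd': array([ 0.0091,  0.0525,  0.0569,  0.049 , -0.0197, -0.0079]), 'joint_efforts': array([  0.0439, -41.5932,  43.2695,  -0.1484,   0.0131,   0.008 ]), 'ee_pos': array([0.4179, 0.2702, 0.2134]), 'tcp_rot': array([179.9268,  -0.0096, 113.0907]), 'wrist_force': array([ 0.393 , -0.2583,  4.5491]), 'torque': array([-0.0582,  0.0207,  0.007 ]), 'grasp_force': 29.227181375026703, 'opening': 0.017078305832948438}
```

View pics/z2.png

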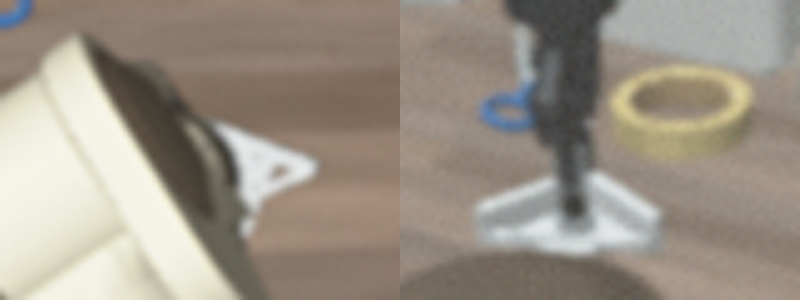

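Both views show the knob gripped and the square flat. I'll lift, turn and carry it over.

>>> carry_out --targets "0 0 -0.4 0 0 0 -1;0 0 -0.7 0 0 0 -1;0 0 -0.7 0 0 0 -1;0 0 -0.3 0 0 -0.7 -1;0 0 0 0 0 -0.9 -1;0 0 0 0 0 -0.9 -1;0 0 0 0 0 -0.9 -1;0 0 0 0 0 -0.9 -1"

```text
time: 4.2
ee_pos: [0.4176, 0.27, 0.2963]
tcp_rot: [-180.0, -0.0, 138.0]
wrist_force: [0.2, -0.0, -2.1]
opening: 0.0171
grasp_force: 29.8
```

>>> carry_out --targets "0 0 0 0 0 -0.7 -1;0 0 0 0 0 -0.6 -1;0 0 0 0 0 -0.5 -1;0 0 0 0 0 0 -1;0 0 0 0 0 0 -1;0 0 0 0 0 0 -1;0 0 0 0 0 0 -1;0 0 0 0 0 0 -1"

```text
time: 4.87
ee_pos: [0.4177, 0.27, 0.2966]
tcp_rot: [-180.0, -0.0, 148.0]
wrist_force: [-0.1, -0.1, -1.8]
opening: 0.0169
grasp_force: 29.8
```

```bash
python3 - <<'E'
from h import *
o=monitor.get_obs();print(o["time"],o["ee_pos"],o["tcp_rot"],o["wrist_force"],o["torque"],o["grasp_force"])
E
```

```text
4.8667 [0.4177 0.27   0.2966] [-179.9887   -0.0048  147.9948] [-0.0893 -0.0636 -1.8235] [-0.0186  0.005  -0.0133] 29.82521563768387
```

>>> carry_out --targets "-0.5 -0.5 0 0 0 0 -1;-0.7 -0.7 0 0 0 0 -1;-0.8 -0.8 0 0 0 0 -1;-0.8 -0.8 0 0 0 0 -1;-0.7 -0.7 0 0 0 0 -1;-0.6 -0.6 0 0 0 0 -1;-0.5 -0.5 0 0 0 0 -1;-0.4 -0.3 0 0 0 0 -1"

```text
time: 5.53
ee_pos: [0.482, 0.0024, 0.2969]
tcp_rot: [-180.0, 0.0, 147.9]
wrist_force: [1.1, -0.7, -2.2]
opening: 0.0171
grasp_force: 29.9
```

>>> carry_out --targets "0 0 0 0 0 0 -1;0 0 0.2 0 0 0 -1;0 0 0.2 0 0 0 -1;0 0 0.2 0 0 0 -1;0 0 0.2 0 0 0 -1;0 0 0 0 0 0 -1;0 0 0 0 0 0 -1;0 0 0 0 0 0 -1"

```text
time: 6.2
ee_pos: [0.482, 0.0053, 0.2648]
tcp_rot: [180.0, 0.0, 148.1]
wrist_force: [0.0, -0.0, -2.1]
opening: 0.0169
grasp_force: 29.8
```

```bash
python3 - <<'E'
from h import *
o=monitor.get_obs();print(o["time"],o["ee_pos"],o["tcp_rot"],o["wrist_force"],o["torque"],o["grasp_force"])
t=camera("top");s=camera("side");cv2.imwrite("pics/t2.png",t[...,::-1]);cv2.imwrite("pics/s2.png",s[...,::-1])
f=lambda i,x,y:cv2.resize(i[y:y+75,x:x+75],(400,400),interpolation=2)
cv2.imwrite("pics/z3.png",np.hstack([f(t,268,198),f(s,250,190)])[...,::-1])
E
```

```text
6.2 [0.482  0.0053 0.2648] [179.9969   0.0077 148.0776] [ 0.0483 -0.0127 -2.098 ] [0.0248 0.0009 0.0093] 29.84381765127182
```

View pics/z3.png

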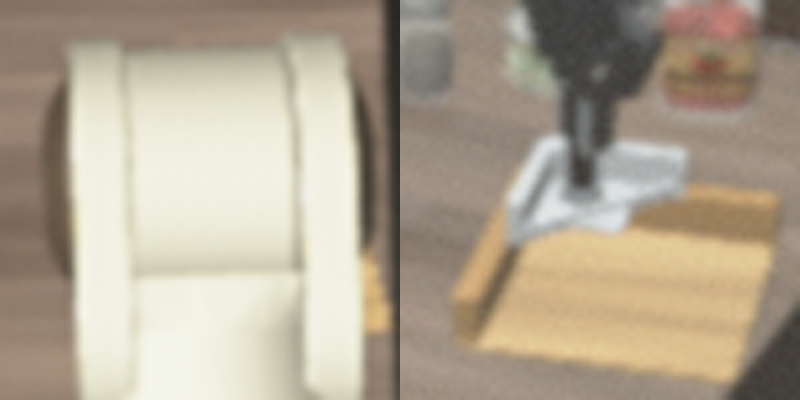

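The side view shows the square above the tray corner, inside both boards and roughly parallel to them. I'll shift 6 mm away from the side board and lower to about 2 mm above the panel.

>>> carry_out --targets "-0.1 -0.1 0 0 0 0 -1;0 0 0.2 0 0 0 -1;0 0 0.25 0 0 0 -1;0 0 0.25 0 0 0 -1;0 0 0.2 0 0 0 -1;0 0 0.15 0 0 0 -1;0 0 0 0 0 0 -1;0 0 0 0 0 0 -1"

```text
time: 6.97
ee_pos: [0.4832, -0.0006, 0.2222]
tcp_rot: [-180.0, -0.0, 148.0]
wrist_force: [-0.2, -0.1, -1.8]
opening: 0.0169
grasp_force: 29.9
```

```bash
cat > st.py <<'E'
from h import *
o=monitor.get_obs();a=np.radians(13.2);R=np.array([[np.cos(a),np.sin(a)],[-np.sin(a),np.cos(a)]])
print("t",o["time"],"pos",o["ee_pos"],"rot",o["tcp_rot"])
print("tray xy of knob mm",1e3*R@(o["ee_pos"][:2]-[.5213,.0532]),"F tray",R@o["wrist_force"][:2],"Fz",o["wrist_force"][2],"M tray",R@o["torque"][:2],o["torque"][2])
E
python3 st.py
```

```text
t 6.9667 pos [ 0.4832 -0.0006  0.2222] rot [-179.9724   -0.0476  148.0461]
tray xy of knob mm [-49.4184 -43.6448] F tray [-0.2316 -0.0465] Fz -1.8453572616236926 M tray [-0.0125 -0.0036] -0.02082569562065014
```

>>> carry_out --targets "-0.04 0.04 0 0 0 0 -1;-0.04 0.04 0 0 0 0 -1;-0.04 0.04 0 0 0 0 -1;-0.03 0.03 0 0 0 0 -1;-0.01 0.01 0 0 0 0 -1;-0.01 0.01 0 0 0 0 -1;0 0 0 0 0 0 -1;0 0 0 0 0 0 -1"

```text
time: 7.63
ee_pos: [0.4927, 0.0015, 0.2227]
tcp_rot: [-180.0, -0.0, 148.0]
wrist_force: [0.2, 0.6, -1.9]
opening: 0.0172
grasp_force: 29.9
```

>>> carry_out --targets "-0.01 0.01 0 0 0 0 -1;0 0 0 0 0 0 -1;-0.01 0.01 0 0 0 0 -1;0 0 0 0 0 0 -1;-0.01 0.01 0 0 0 0 -1;0 0 0 0 0 0 -1;-0.01 0.01 0 0 0 0 -1;0 0 0 0 0 0 -1"

```text
time: 8.3
ee_pos: [0.495, 0.0021, 0.2227]
tcp_rot: [180.0, -0.0, 148.0]
wrist_force: [-0.0, -0.2, -2.2]
opening: 0.0168
grasp_force: 29.9
```

```bash
python3 st.py
```

```text
t 8.3 pos [0.495  0.0021 0.2227] rot [179.9984  -0.0007 148.0394]
tray xy of knob mm [-37.3092 -43.7648] F tray [-0.0649 -0.1541] Fz -2.2058323339491652 M tray [ 0.0269 -0.0303] 0.06300116745814303
```

>>> carry_out --targets "-0.01 0.01 0 0 0 0 -1;0 0 0 0 0 0 -1;-0.01 0.01 0 0 0 0 -1;0 0 0 0 0 0 -1;-0.01 0.01 0 0 0 0 -1;0 0 0 0 0 0 -1;-0.01 0.01 0 0 0 0 -1;0 0 0 0 0 0 -1"

```text
time: 8.97
ee_pos: [0.4972, 0.0026, 0.2227]
tcp_rot: [180.0, -0.0, 148.0]
wrist_force: [1.1, -0.6, -1.2]
opening: 0.017
grasp_force: 29.9
```

```bash
python3 st.py
```

```text
t 8.9667 pos [0.4972 0.0026 0.2227] rot [179.9989  -0.0003 148.0393]
tray xy of knob mm [-35.0516 -43.7728] F tray [ 0.9014 -0.7816] Fz -1.2238649871701788 M tray [-0.0164 -0.0429] 0.007430556668319708
```

>>> carry_out --targets "-0.01 0.01 0 0 0 0 -1;0 0 0 0 0 0 -1;-0.01 0.01 0 0 0 0 -1;0 0 0 0 0 0 -1;-0.01 0.01 0 0 0 0 -1;0 0 0 0 0 0 -1;-0.01 0.01 0 0 0 0 -1;0 0 0 0 0 0 -1"

```text
time: 9.63
ee_pos: [0.4994, 0.0031, 0.2227]
tcp_rot: [-180.0, 0.0, 148.0]
wrist_force: [-0.1, -0.1, -1.3]
opening: 0.0173
grasp_force: 29.9
```

```bash
python3 st.py
```

```text
t 9.6333 pos [0.4994 0.0031 0.2227] rot [-179.9995    0.0013  148.0421]
tray xy of knob mm [-32.7809 -43.7746] F tray [-0.0903 -0.1182] Fz -1.2833707950781106 M tray [-0.0556 -0.0154] 0.0016422163260421045
```

>>> carry_out --targets "-0.01 0.01 0 0 0 0 -1;0 0 0 0 0 0 -1;-0.01 0.01 0 0 0 0 -1;0 0 0 0 0 0 -1;-0.01 0.01 0 0 0 0 -1;0 0 0 0 0 0 -1;-0.01 0.01 0 0 0 0 -1;0 0 0 0 0 0 -1"

```text
time: 10.3
ee_pos: [0.5016, 0.0036, 0.2227]
tcp_rot: [180.0, 0.0, 148.0]
wrist_force: [-0.3, 0.4, -1.9]
opening: 0.0172
grasp_force: 29.9
```

```bash
python3 st.py
```

```text
t 10.3 pos [0.5016 0.0036 0.2227] rot [179.9975   0.0019 148.0395]
tray xy of knob mm [-30.5129 -43.7856] F tray [-0.1548  0.4971] Fz -1.8667922153425838 M tray [0.0038 0.0251] 0.07902764484016388
```

>>> carry_out --targets "-0.01 0.01 0 0 0 0 -1;0 0 0 0 0 0 -1;-0.01 0.01 0 0 0 0 -1;0 0 0 0 0 0 -1;-0.01 0.01 0 0 0 0 -1;0 0 0 0 0 0 -1;-0.01 0.01 0 0 0 0 -1;0 0 0 0 0 0 -1"

```text
time: 10.97
ee_pos: [0.5036, 0.004, 0.2226]
tcp_rot: [-180.0, -0.0, 148.0]
wrist_force: [-2.0, 0.3, -1.5]
opening: 0.0168
grasp_force: 30.0
```

```bash
python3 st.py
```

```text
t 10.9667 pos [0.5036 0.004  0.2226] rot [-179.9679   -0.0296  148.0373]
tray xy of knob mm [-28.4981 -43.8012] F tray [-1.8762  0.711 ] Fz -1.4576059346050816 M tray [-0.0957  0.4303] 0.06693728827108238
```

Back board touched at about x = -28.5 mm, at roughly 2 N. I'll back off slightly and find the side board.

>>> carry_out --targets "0.01 -0.01 0 0 0 0 -1;0.02 0.02 0 0 0 0 -1;0.02 0.02 0 0 0 0 -1;0.02 0.02 0 0 0 0 -1;0.02 0.02 0 0 0 0 -1;0.01 0.01 0 0 0 0 -1;0.01 0.01 0 0 0 0 -1;0 0 0 0 0 0 -1"

```text
time: 11.63
ee_pos: [0.5019, 0.0096, 0.2227]
tcp_rot: [180.0, 0.0, 148.0]
wrist_force: [0.4, 0.1, -1.5]
opening: 0.0171
grasp_force: 29.9
```

>>> carry_out --targets "0.01 0.01 0 0 0 0 -1;0 0 0 0 0 0 -1;0.01 0.01 0 0 0 0 -1;0 0 0 0 0 0 -1;0.01 0.01 0 0 0 0 -1;0 0 0 0 0 0 -1;0.01 0.01 0 0 0 0 -1;0 0 0 0 0 0 -1"

```text
time: 12.3
ee_pos: [0.5014, 0.0117, 0.2227]
tcp_rot: [-180.0, -0.0, 148.0]
wrist_force: [-1.0, -0.7, -1.8]
opening: 0.0169
grasp_force: 29.9
```

```bash
python3 st.py
```

```text
t 12.3 pos [0.5014 0.0117 0.2227] rot [-179.9983   -0.004   148.039 ]
tray xy of knob mm [-28.8789 -35.8115] F tray [-1.1136 -0.4378] Fz -1.831724729730032 M tray [-0.0588 -0.0351] -0.04643532576725406
```

>>> carry_out --targets "0.01 0.01 0 0 0 0 -1;0 0 0 0 0 0 -1;0.01 0.01 0 0 0 0 -1;0 0 0 0 0 0 -1;0.01 0.01 0 0 0 0 -1;0 0 0 0 0 0 -1;0.01 0.01 0 0 0 0 -1;0 0 0 0 0 0 -1"

```text
time: 12.97
ee_pos: [0.5009, 0.014, 0.2227]
tcp_rot: [180.0, 0.0, 148.0]
wrist_force: [-0.3, 0.3, -1.6]
opening: 0.0172
grasp_force: 29.9
```

```bash
python3 st.py
```

```text
t 12.9667 pos [0.5009 0.014  0.2227] rot [179.9956   0.0001 148.0447]
tray xy of knob mm [-28.8606 -33.5249] F tray [-0.2002  0.3216] Fz -1.6058746281176026 M tray [ 0.0045 -0.0478] -0.009361455764615749
```

>>> carry_out --targets "0.01 0.01 0 0 0 0 -1;0 0 0 0 0 0 -1;0.01 0.01 0 0 0 0 -1;0 0 0 0 0 0 -1;0.01 0.01 0 0 0 0 -1;0 0 0 0 0 0 -1;0.01 0.01 0 0 0 0 -1;0 0 0 0 0 0 -1"

```text
time: 13.63
ee_pos: [0.5005, 0.016, 0.2228]
tcp_rot: [-180.0, 0.0, 148.0]
wrist_force: [0.5, -2.7, -1.6]
opening: 0.0171
grasp_force: 29.9
```

```bash
python3 st.py
```

```text
t 13.6333 pos [0.5005 0.016  0.2228] rot [-179.9861    0.042   148.0395]
tray xy of knob mm [-28.7616 -31.4407] F tray [-0.1454 -2.722 ] Fz -1.6380510467284073 M tray [-0.603  -0.0742] 0.12071071048359036
```

>>> carry_out --targets "-0.01 0.01 0 0 0 0 -1;0 0 0 0 0 0 -1;-0.01 0.01 0 0 0 0 -1;0 0 0 0 0 0 -1;0 0.01 0 0 0 0 -1;0 0 0 0 0 0 -1;0 0.01 0 0 0 0 -1;0 0 0 0 0 0 -1"

```text
time: 14.3
ee_pos: [0.5012, 0.0165, 0.2225]
tcp_rot: [-179.8, -0.0, 148.0]
wrist_force: [-5.3, -8.2, 1.4]
opening: 0.0172
grasp_force: 30.5
```

```bash
python3 st.py
```

```text
t 14.3 pos [0.5012 0.0165 0.2225] rot [-179.8323   -0.0461  148.0085]
tray xy of knob mm [-27.9197 -31.167 ] F tray [-7.0532 -6.7904] Fz 1.39631802068635 M tray [-1.3046  1.5765] 0.18561536611248933
```

>>> carry_out --targets "0 0 0 0 0 -0.05 -1;0 0 0 0 0 0 -1;0 0 0 0 0 -0.05 -1;0 0 0 0 0 0 -1;0 0 0 0 0 0 -1;0 0 0 0 0 0 -1;0 0 0 0 0 0 -1;0 0 0 0 0 0 -1"

```text
time: 14.97
ee_pos: [0.5012, 0.0165, 0.2225]
tcp_rot: [-179.8, -0.1, 148.6]
wrist_force: [-6.0, -7.2, 1.9]
opening: 0.0169
grasp_force: 30.5
```

```bash
python3 st.py; python3 -c "
from h import *
s=camera('side');cv2.imwrite('pics/z4.png',cv2.resize(s[190:265,245:345],(800,600),interpolation=2)[...,::-1])"
```

```text
t 14.9667 pos [0.5012 0.0165 0.2225] rot [-179.8434   -0.0536  148.5688]
tray xy of knob mm [-27.9226 -31.1658] F tray [-7.4398 -5.6125] Fz 1.85404343944139 M tray [-1.26    1.5096] 0.09333100146523063
```

View pics/z4.png

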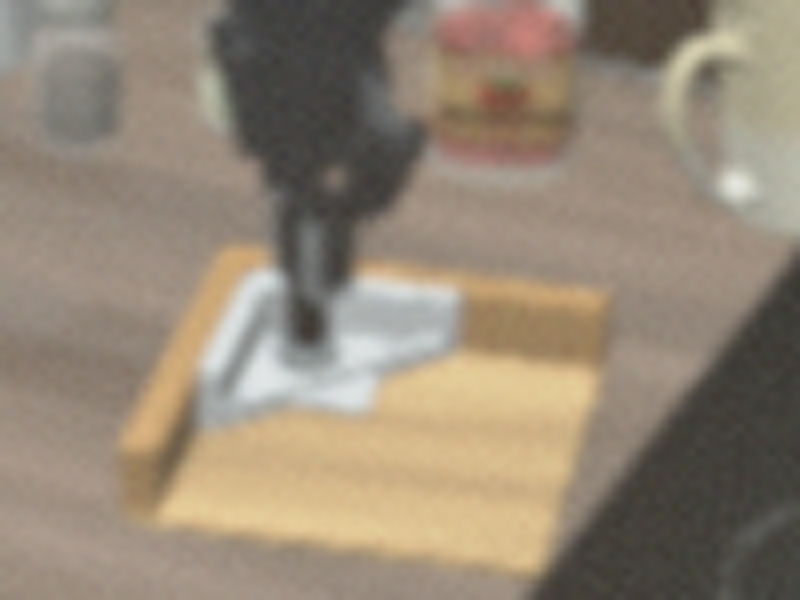

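The side view shows the square seated against both boards with no visible gap, and the small moment fits flush contact. I'll press slightly more and hold.

>>> carry_out --targets "0.01 0.01 0 0 0 0 -1;0 0 0 0 0 0 -1;0 0.01 0 0 0 0 -1;0 0 0 0 0 0 -1;0 0 0 0 0 0 -1;0 0 0 0 0 0 -1;0 0 0 0 0 0 -1;0 0 0 0 0 0 -1"

```text
time: 15.68
ee_pos: [0.5013, 0.0169, 0.2225]
tcp_rot: [-179.8, -0.0, 148.5]
wrist_force: [-5.6, -12.0, 1.8]
opening: 0.0174
grasp_force: 30.6
```

```bash
python3 st.py
```

```text
t 15.6833 pos [0.5013 0.0169 0.2225] rot [-179.7595   -0.002   148.5366]
tray xy of knob mm [-27.7731 -30.7808] F tray [ -8.2258 -10.3907] Fz 1.8192594296885432 M tray [-2.1248  1.7918] 0.07613084328998186
```

>>> carry_out --targets "0 0 0 0 0 0 -1;0 0 0 0 0 0 -1;0 0 0 0 0 0 -1;0 0 0 0 0 0 -1;0 0 0 0 0 0 -1;0 0 0 0 0 0 -1;0 0 0 0 0 0 -1;0 0 0 0 0 0 -1"

```text
time: 16.35
ee_pos: [0.5013, 0.0169, 0.2225]
tcp_rot: [-179.8, -0.0, 148.5]
wrist_force: [-5.6, -12.1, 2.1]
opening: 0.017
grasp_force: 30.6
```

>>> carry_out --targets "0 0 0 0 0 0 -1;0 0 0 0 0 0 -1;0 0 0 0 0 0 -1;0 0 0 0 0 0 -1;0 0 0 0 0 0 -1;0 0 0 0 0 0 -1;0 0 0 0 0 0 -1;0 0 0 0 0 0 -1"

```text
time: 17.02
ee_pos: [0.5013, 0.0169, 0.2225]
tcp_rot: [-179.8, -0.0, 148.5]
wrist_force: [-5.8, -11.5, 2.4]
opening: 0.0172
grasp_force: 30.6
```

>>> carry_out --targets "0 0 0 0 0 0 -1;0 0 0 0 0 0 -1;0 0 0 0 0 0 -1;0 0 0 0 0 0 -1;0 0 0 0 0 0 -1;0 0 0 0 0 0 -1;0 0 0 0 0 0 -1;0 0 0 0 0 0 -1"

```text
time: 17.68
ee_pos: [0.5013, 0.0169, 0.2225]
tcp_rot: [-179.8, -0.0, 148.5]
wrist_force: [-5.6, -12.2, 2.2]
opening: 0.0169
grasp_force: 30.6
```

>>> carry_out --targets "0 0 0 0 0 0 -1;0 0 0 0 0 0 -1;0 0 0 0 0 0 -1;0 0 0 0 0 0 -1;0 0 0 0 0 0 -1;0 0 0 0 0 0 -1;0 0 0 0 0 0 -1;0 0 0 0 0 0 -1"

```text
time: 18.35
ee_pos: [0.5013, 0.0169, 0.2225]
tcp_rot: [-179.8, -0.0, 148.5]
wrist_force: [-5.8, -11.7, 1.6]
opening: 0.0173
grasp_force: 30.6
```

```bash
python3 st.py
```

```text
t 18.35 pos [0.5013 0.0169 0.2225] rot [-179.7583   -0.0041  148.534 ]
tray xy of knob mm [-27.79   -30.8003] F tray [ -8.3353 -10.0431] Fz 1.6196187844349847 M tray [-2.1693  1.7765] 0.07842921271763231
```

>>> carry_out --targets "0 -0.04 0 0 0 0 -1;0 -0.08 0 0 0 0 -1;0 -0.12 0 0 0 0 -1;0 0 -0.3 0 0 0 -1;0 0 -0.5 0 0 0 -1;0 0 -0.5 0 0 0 -1;0 0 -0.5 0 0 0 -1;0 0 -0.3 0 0 0 -1"

```text
time: 19.02
ee_pos: [0.4971, 0.0098, 0.3098]
tcp_rot: [179.9, 0.1, 148.6]
wrist_force: [0.1, -0.5, -1.6]
opening: 0.0169
grasp_force: 30.1
```

>>> carry_out --targets "0 0 0 0 0 0.7 -1;0 0 0 0 0 0.9 -1;0 0 0 0 0 0.9 -1;0 0 0 0 0 0.9 -1;0 0 0 0 0 0.9 -1;0 0 0 0 0 0.7 -1;0 0 0 0 0 0.5 -1;0 0 0 0 0 0 -1"

```text
time: 19.68
ee_pos: [0.4969, 0.0098, 0.3071]
tcp_rot: [180.0, -0.0, 117.0]
wrist_force: [-0.3, 0.0, -1.7]
opening: 0.0174
grasp_force: 30.2
```

```bash
python3 - <<'E'
from h import *
o=monitor.get_obs();print(o["ee_pos"],o["tcp_rot"],o["q"],o["wrist_force"])
y=np.radians(o["tcp_rot"][2]);d=np.array([.450,-.408])-o["ee_pos"][:2]
print("tool units",(d@[np.cos(y),np.sin(y)])/.04,(d@[np.sin(y),-np.cos(y)])/.04)
E
```

```text
[0.4969 0.0098 0.3071] [179.9811  -0.008  116.9771] [ 1.1288 -3.1126 -8.9143 84.1848  0.0154 64.1517] [-0.2587  0.047  -1.7476]
tool units -8.776550257133174 -5.78436792800383
```

>>> carry_out --targets "-0.3 -0.2 0 0 0 0 -1;-0.5 -0.33 0 0 0 0 -1;-0.7 -0.46 0 0 0 0 -1;-0.7 -0.46 0 0 0 0 -1;-0.7 -0.46 0 0 0 0 -1;-0.7 -0.46 0 0 0 0 -1;-0.7 -0.46 0 0 0 0 -1;-0.7 -0.46 0 0 0 0 -1"

```text
time: 20.35
ee_pos: [0.4704, -0.2298, 0.3071]
tcp_rot: [180.0, 0.0, 117.2]
wrist_force: [1.1, -0.5, -1.7]
opening: 0.017
grasp_force: 30.1
```

>>> carry_out --targets "-0.7 -0.46 0 0 0 0 -1;-0.7 -0.46 0 0 0 0 -1;-0.7 -0.46 0 0 0 0 -1;-0.6 -0.4 0 0 0 0 -1;-0.5 -0.33 0 0 0 0 -1;-0.4 -0.26 0 0 0 0 -1;-0.18 -0.13 0 0 0 0 -1;0 0 0 0 0 0 -1"

```text
time: 21.02
ee_pos: [0.4504, -0.4098, 0.3063]
tcp_rot: [-180.0, -0.0, 117.1]
wrist_force: [-0.2, 0.2, -1.7]
opening: 0.0169
grasp_force: 30.1
```

>>> carry_out --targets "0 0 0.3 0 0 0 -1;0 0 0.4 0 0 0 -1;0 0 0.4 0 0 0 -1;0 0 0.2 0 0 0 -1;0 0 0.1 0 0 0 -1;0 0 0 0 0 0 -1;0 0 0 0 0 0 -1;0 0 0 0 0 0 -1"

```text
time: 21.68
ee_pos: [0.4511, -0.4083, 0.2517]
tcp_rot: [180.0, 0.1, 117.1]
wrist_force: [0.5, 0.6, -1.7]
opening: 0.017
grasp_force: 30.1
```

>>> carry_out --targets "0 0 0.1 0 0 0 -1;0 0 0.1 0 0 0 -1;0 0 0.1 0 0 0 -1;0 0 0.05 0 0 0 -1;0 0 0.02 0 0 0 -1;0 0 0.02 0 0 0 -1;0 0 0.02 0 0 0 -1;0 0 0 0 0 0 -1"

```text
time: 22.35
ee_pos: [0.4508, -0.4084, 0.2342]
tcp_rot: [-180.0, -0.0, 117.1]
wrist_force: [0.4, -0.8, -1.9]
opening: 0.0175
grasp_force: 30.1
```

>>> carry_out --targets "0 0 0.02 0 0 0 -1;0 0 0 0 0 0 -1;0 0 0.02 0 0 0 -1;0 0 0 0 0 0 -1;0 0 0.02 0 0 0 -1;0 0 0 0 0 0 -1;0 0 0.02 0 0 0 -1;0 0 0 0 0 0 -1"

```text
time: 23.02
ee_pos: [0.4508, -0.4084, 0.2309]
tcp_rot: [-180.0, -0.0, 117.1]
wrist_force: [-0.7, -0.8, -1.5]
opening: 0.0174
grasp_force: 30.1
```

>>> carry_out --targets "0 0 0.02 0 0 0 -1;0 0 0 0 0 0 -1;0 0 0.02 0 0 0 -1;0 0 0 0 0 0 -1;0 0 0 0 0 0 -1;0 0 0 0 0 0 -1;0 0 0 0 0 0 -1;0 0 0 0 0 0 -1"

```text
time: 23.68
ee_pos: [0.4508, -0.4084, 0.2301]
tcp_rot: [180.0, 0.0, 117.1]
wrist_force: [-2.2, 1.4, 6.1]
opening: 0.0173
grasp_force: 30.7
```

Touched down at about 8 N. Opening slowly, then withdrawing.

>>> carry_out --targets "0 0 0 0 0 0 -0.55;0 0 0 0 0 0 -0.5;0 0 0 0 0 0 -0.4;0 0 0 0 0 0 -0.2;0 0 0 0 0 0 0;0 0 0 0 0 0 0.3;0 0 0 0 0 0 0.6;0 0 0 0 0 0 0.8"

```text
time: 24.35
ee_pos: [0.4508, -0.4084, 0.2294]
tcp_rot: [-180.0, -0.0, 117.1]
wrist_force: [1.0, 0.5, -0.3]
opening: 0.0764
grasp_force: 0.0
```

>>> carry_out --targets "0 0 0 0 0 0 0.8;0 0 0 0 0 0 0.8;0 0 -0.2 0 0 0 0.8;0 0 -0.4 0 0 0 0.8;0 0 -0.6 0 0 0 0.8;0 0 -0.6 0 0 0 0.8;0 0 -0.6 0 0 0 0.8;0 0 -0.6 0 0 0 0.8"

```text
time: 25.02
ee_pos: [0.4506, -0.4083, 0.3514]
tcp_rot: [180.0, 0.0, 117.1]
wrist_force: [0.2, -1.1, 0.9]
opening: 0.077
grasp_force: 0.0
```

```bash
python3 st.py; python3 -c "
from h import *
s=camera('side');cv2.imwrite('pics/z5.png',cv2.resize(s[190:340,320:520],(800,600),interpolation=2)[...,::-1])"
```

```text
t 25.0167 pos [ 0.4506 -0.4083  0.3514] rot [179.9898   0.0287 117.1001]
tray xy of knob mm [-174.202  -433.1323] F tray [-0.0678 -1.0881] Fz 0.9263365160239981 M tray [-0.0028  0.0002] 0.045498418982548396
```

View pics/z5.png

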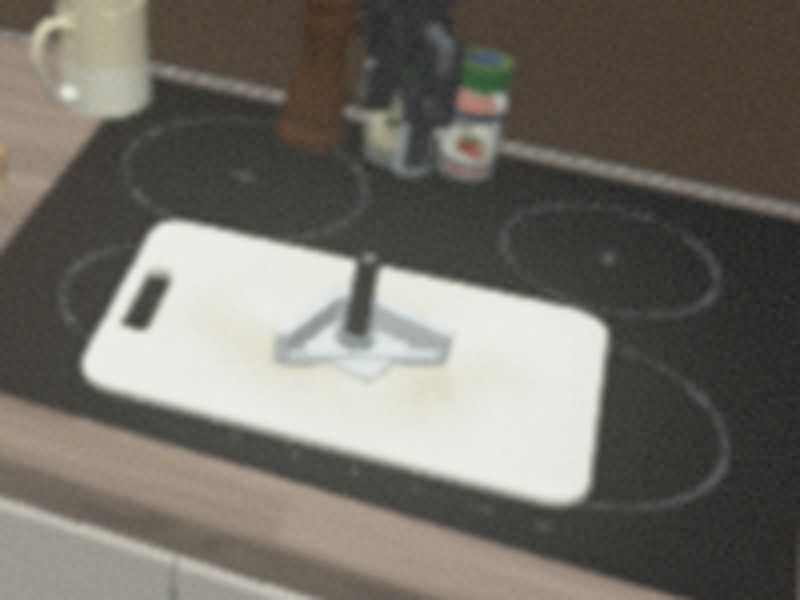

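The square stands upright on the chopping board, with the knob base at crop (355,340) near the board's middle, and the gripper is clear. Handing in.

```bash
python3 -c "
from workcell import bot
print(bot.job_done())"
```

```text
the job is handed in; nothing more can be done
None
```

I pressed the square into the tray corner at about 8 N on the back board and 10 N on the side board for over 2 s, then stood it upright near the middle of the chopping board, let go and handed the job in at about 25 s; the hand-in returned no verdict.

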